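# Open the button organizer in the mudroom drawer

### The job

I need a shirt button: pull the drawer of the little wooden unit fully open, then press down the white release tab on the green button organizer inside it and, keeping it pressed, slide the lid fully open, out over the thread spools at its right. Do not force the organizer, leave the drawer and the lid open, and leave the boot jack, the shoe trees and the coin bowl where they are.

Things in the scene. Friction and masses are not known exactly. Their poses are not given: they have to be found in the camera images.
- unit_front (a point): Wooden drawer unit, 280 deep (x) x 360 wide (y) x 115 mm high, fixed on the counter; its place and yaw vary. This point: middle of its front's upper edge. Its -x axis points out of the front towards the robot, +y to the left as seen by the robot, z up. One full-width drawer. Drawer side walls end 22 mm below the unit's top, the drawer's front panel 14 mm below.
- unit_drawer0_handle (a point): Middle of the drawer's dark steel bar handle: 11 mm thick, 100 mm long, along the unit's y, 38 mm below the unit's top. Its middle line is 35 mm in front of the drawer front, so 29 mm are free behind it. Two 8 mm posts carry it, 42 mm either side of the middle. Axes as the unit's.
- unit_drawer0 (a joint): How far the drawer is out along the unit's -x (m): 0 shut, 0.198 fully open (firm stop). At the start it is shut or up to 0.03 ajar. It runs with about 1 N of friction and stays where it is left.
- insert: Grey plastic insert fixed in the drawer, moving with it; the gripper may load it and all in it with at most 35 N. Origin: front edge of the insert, on the drawer's floor; axes as the unit's. With the drawer fully open, x from -0.012 to +0.179 of this frame is clear of the unit. At the right (-y) a low tray of thread spools, top 26 mm up; in its left bay the green button organizer.
- bay_mid (a point): Bay's middle, at the height of the organizer lid's top. The organizer (90 in x, 160 in y) is loose sideways: its centre lies up to 24 mm left or right of this point, NOT measured - feel or look for it; it shifts if shoved by over 8 N, harmless. Its lid is 64 mm wide (x) between side rails 5 mm higher, and flat from 78 to 15 mm left (+y) of its centre; then comes the thumb well.
- bay_tab (a point): Middle of the white tab if the organizer is centred (else up to 24 mm off in y). Thumb well, left to right: green lip 3 mm wide and tall, 58 long (x); tab 58 (x) x 31 (y), flush with the lid, 16 mm to lip or ridge; green ridge 6 wide, 6 tall, which takes the push to the right; then flat lid. Tab sinks straight: gives at 2 N, frees the lid at 3 mm / 5 N, bottoms at 4.5 mm / 6.5 N.
- lid (a joint): How far the organizer's green lid has slid to the right, along the unit's -y (m): 0 shut and latched, 0.085 fully open (stop). Locked after 1.5 mm unless the tab is down. It drags with about 2 N and stays where it is left; once it has moved some 10 mm the tab is held down by the rails; it pops up again past their ends.
- boot_jack: Bystander: black plastic boot jack, 340 x 130 x 80 mm, 0.45 kg, loose on the counter at the left of the unit. Origin: centre of its underside; its long side along its x.
- shoe_tree_a: Bystander: cedar shoe tree with a brass tube, 265 x 66 x 76 mm, loose on the counter at the right of the unit. Origin: centre of its underside; its long side along its x.
- shoe_tree_b: Bystander: the other cedar shoe tree, the same, beside the first.
- coin_bowl: Bystander: tan ceramic bowl of coins, 140 mm across, 55 mm high, 0.6 kg, loose on the counter at the right, nearer to the robot than the shoe trees. Origin: centre of its underside.

How it is judged:
On the way, in this order (a step that is already met when the one before it is completed fails the run):
1. the drawer is pulled fully open (value of joint unit_drawer0 above 0.183 m), for 0.2 s.
2. the organizer's lid is slid fully open (value of joint lid above 0.075 m), for 0.2 s.
At the end, for the whole second after the job is handed in: The drawer stands at least 175 mm out of its 198 mm and the organizer's lid at least 75 mm open of its 85 mm, both at rest (value of joint unit_drawer0 above 0.175 m and value of joint lid above 0.075 m and velocity of joint each of unit_drawer0, lid below 0.01 m/s); the robot touches nothing.
It fails at once if the organizer or the drawer insert is loaded by the gripper with more than 35 N (contact force between the fingers and insert above 35 N).
It fails at once if the boot jack, a shoe tree or the coin bowl is moved by more than 30 mm (distance of any of boot_jack, shoe_tree_a, shoe_tree_b, coin_bowl from where it was at the start of the episode above 0.03 m).
It also fails if it takes over 51 s, if anything falls off the work surface, if the arm or the gripper's body presses on something with over 40 N, if the wrist force passes 120 N, or if a joint passes its speed limit or range.

### The arm

A 6-joint arm with a two-finger parallel gripper is mounted at the origin on the work surface. World frame = base frame: x ahead of the robot, y to its left, z up, the work surface at z = 0. Lengths are in m, angles in rad, forces in N, time in s.
With the tool pointing down it reaches from about 0.35 to 0.775 m from the base axis. Payload 5.5 kg.
Tool frame: the origin (TCP) lies midway between the tips of the shut fingers; the grasp point (between the pads) lies 19 mm behind it; z points along the fingers, y is the line along which they close (so a half turn about z gives the same grasp; the last joint's range is limited). The gripper opens to 85 mm and grips with 20 to 120 N. Pads are 22 mm wide; open, the fingers measure 114 mm over their backs; the gripper's body (76 mm by 85 mm) begins 54 mm behind the grasp point. The pads swing forward as they close: fully open they stand 13 mm farther back than shut.
Start: joints at [-1.466, 0.313, 0.046, 1.304, 0, 1.431], TCP at [0.139, -0.558, 0.231] pointing down, gripper open.
Joint ranges: [-2.76, 2.76], [-0.86, 1.69], [-1.03, 1.26], [-2.2, 2.34], [-1.47, 1.5], [-3.14, 3.14]. Speed limits (rad/s): [2.57, 2.57, 3.14, 3.14, 3.14, 3.14].

### API

Orientations are given as a unit quaternion [w, x, y, z].
In Python, from workcell import env gives the robot as it stands. The module is installed in compiled form; this text tells all that it offers.
- The arm moves only by the tool servo_tool, never from a script. Its argument "increments" is a list of rows, each an object of numbers: "grip": the closure, from 0 (fully open) to 1 (shut); "x", "y", "z": the shift along the tool's x, y, z in mm; "roll": the turn about the tool's z in degrees. In form: [{"grip": .., "x": .., "y": .., "z": .., "roll": ..}, ...]. A call has 1 to 5 rows; each row shifts and turns the commanded pose from where the row before left it, along the tool's axes as they then stand; what a row does not reach is not made up. A row lasts 1/12 s, in which the tool goes at most 41.7 mm and 7.16 degrees, less where a joint would pass 70% of its speed; a pose out of reach is approached as far as the arm can. A call is refused whole if a number of a shift passes 41.7 or a number of a turn 7.16, either way. A call with a gripper value outside its range is refused whole. The fingers move at their own pace and stop on an object; "grip_force" is the grip in N (left out, the last holds). Time passes only in rows, so rows that do not move let the fingers close. It gives the time, the measured TCP pose, the force, the opening and the grip force at its end, in the units of the state.
- env.get_state(): the state, without advancing time (a new reading comes with each control period).
- env.read_camera(name): name is "side" or "top" or "wrist"; returns the picture (480x640x3 uint8, red, green, blue); there is no depth.
- env.get_calibration(name): a dict with "vertical_fov" (degrees; the focal length in pixels is half the picture's height over the tangent of half this angle, whatever the lens; pixels are square), "cx", "cy" (the principal point, pixels), "rvec" (rotation vector, rad) and "tvec" (3), from world to camera coordinates, as OpenCV has them; the wrist camera has in their place "tool_from_camera" (4x4, takes a point from camera to tool coordinates, whose origin is the TCP and whose axes are the flange's). Camera axes: x right, y down, z forward; pixel columns grow to the right and rows downward; lengths in m; the calibration is good to about 2 mm. A picture is of the moment at which its call begins: read the wrist's pose just before it. get_calibration takes no time and is no camera call.
- env.hand_in(): hands the job in; it is judged then, once.
The state is a dict: "clock": time; "joint_pos": joint angles; "qvel": joint speeds; "tau": joint torques, N m; "tcp_pos": TCP position; "orientation": TCP orientation; "wrist_force": force on the tool from outside, world axes, zero at the start; "ft_torque": the same for the moment, N m; "finger_gap": finger opening in m; "grip_force": force on a finger pad.
Only numpy, scipy, OpenCV 4.12 (cv2) and the standard library are available. Lean on these libraries where they do the work, as an engineer would, in place of code of your own. Each camera call takes 0.05 s, during which the arm holds its last target. There are 200 camera calls.

## Working session

There is one attempt and no reset: what is moved stays moved. The work goes in short steps, Python scripts to look and compute and a tool call to move; the robot and the scene stay as the last step left them, time stands still between calls to the robot, and variables do not carry over. Pictures are saved under pics/ and viewed, at most 10 in all, crops included, and the job is handed in when it is done.

Besides the shell and the picture viewer there is one more tool, called after "Call:" by a JSON object that holds its "name" and its "arguments", one argument or row to a line. servo_tool: Moves the arm, as the interface text tells. Its arguments: {"type":"object","properties":{"increments":{"type":"array"},"grip_force":{"type":"number"}},"required":["increments"]}

```bash
mkdir -p pics; python3 - <<'E'
from workcell import env
import cv2,numpy as np
s=env.get_state();print({k:np.round(v,3).tolist() for k,v in s.items()})
for n in("top","side"):
    cv2.imwrite(f"pics/{n}0.png",env.read_camera(n)[:,:,::-1]);print(n,env.get_calibration(n))
print(env.get_calibration("wrist"))
E
```

```text
{'clock': 0.0, 'joint_pos': [-1.466, 0.314, 0.045, 1.304, -0.0, 1.431], 'qvel': [-0.0, -0.001, 0.0, 0.0, 0.0, 0.0], 'tau': [0.0, -48.063, 29.853, 0.019, -0.0, -0.0], 'tcp_pos': [0.139, -0.557, 0.23], 'orientation': [-0.001, 0.993, 0.122, 0.0], 'wrist_force': [-0.471, 0.262, -0.28], 'ft_torque': [-0.042, -0.045, -0.023], 'grip_force': 0.0, 'finger_gap': 0.085}
top {'vertical_fov': 46.85296743515931, 'cx': 325.57420304286995, 'cy': 246.04590814828032, 'rvec': array([ 2.20345687, -2.1810964 ,  0.05398346]), 'tvec': array([-0.02163   ,  0.54248786,  1.55167599])}
side {'vertical_fov': 55.77183385136501, 'cx': 317.84345615541827, 'cy': 241.86683448185408, 'rvec': array([ 0.77112721, -2.68478562,  0.93949012]), 'tvec': array([0.44297248, 0.30606591, 1.05996632])}
{'vertical_fov': 63.41158039383754, 'cx': 317.97899730555326, 'cy': 242.16807220952194, 'tool_from_camera': array([[-6.01219466e-04, -9.65044980e-01, -2.62083621e-01,
         6.67983183e-02],
       [ 9.99999819e-01, -5.77026928e-04, -1.69268177e-04,
         7.42309697e-04],
       [ 1.21220982e-05, -2.62083675e-01,  9.65045153e-01,
        -1.42735401e-01],
       [ 0.00000000e+00,  0.00000000e+00,  0.00000000e+00,
         1.00000000e+00]])}
```

View pics/top0.png

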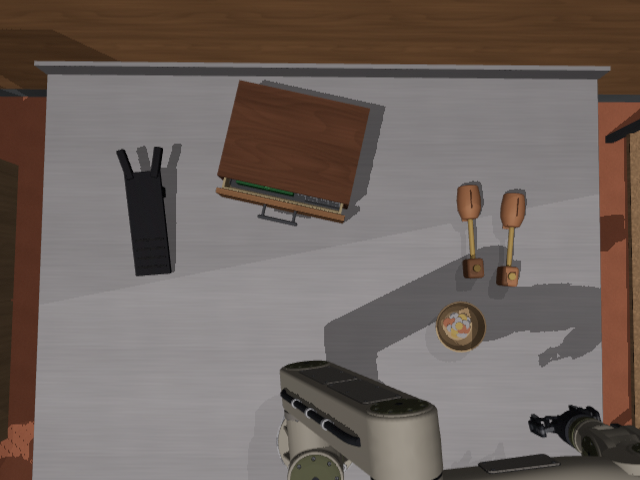

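View pics/side0.png

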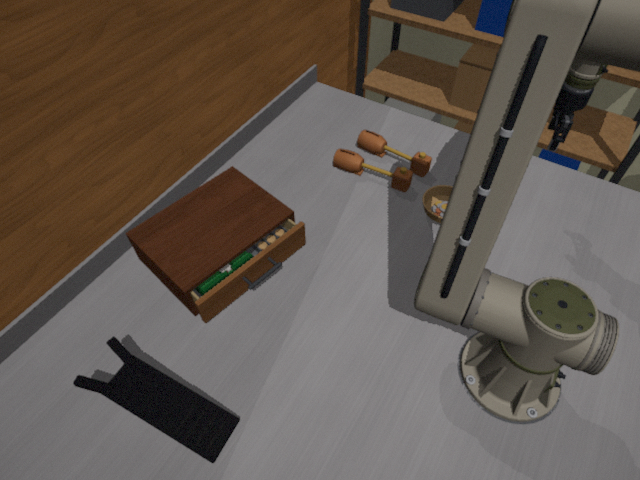

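The drawer is slightly ajar. The unit's front top edge runs from about (219,176) to (349,207), and the handle from about (262,207) to (297,222). The bowl, shoe trees and boot jack are well clear of it. Next I'll measure.

```bash
cat > h.py <<'E'
import cv2,numpy as np
from scipy.spatial.transform import Rotation as R
from workcell import env
def ray(n,uv,st=None):
    c=env.get_calibration(n);f=240/np.tan(np.radians(c["vertical_fov"]/2))
    d=np.array([(uv[0]-c["cx"])/f,(uv[1]-c["cy"])/f,1.])
    if n=="wrist":
        T=c["tool_from_camera"];w,x,y,z=st["orientation"];Q=R.from_quat([x,y,z,w]).as_matrix()
        return np.array(st["tcp_pos"])+Q@T[:3,3],Q@T[:3,:3]@d
    Rm=R.from_rotvec(c["rvec"]).as_matrix();return -Rm.T@c["tvec"],Rm.T@d
def onz(n,uv,z,st=None):
    o,d=ray(n,uv,st);return o+d*(z-o[2])/d[2]
def yaw(st):
    w,x,y,z=st["orientation"];M=R.from_quat([x,y,z,w]).as_matrix();return np.degrees(np.arctan2(M[1,0],M[0,0])),M
E
python3 - <<'E'
from h import *
im=cv2.imread("pics/top0.png")
for p in [(240,82),(369,107),(349,207),(219,176)]: print(p,onz("top",p,.115).round(4))
b,g,r=[im[:,:,i].astype(int) for i in range(3)]
m=((abs(r-b)<20)&(r<95)&(r>0)).astype(np.uint8);m[:203]=0;m[226:]=0;m[:,:255]=0;m[:,305:]=0
ys,xs=np.nonzero(m);print(len(xs),xs.min(),xs.max(),ys.min(),ys.max())
cv2.imwrite("pics/c1.png",cv2.resize(im[70:240,205:395],None,fx=4,fy=4)[:600,:800])
E
```

```text
(240, 82) [0.9769 0.2182 0.115 ]
(369, 107) [ 0.9118 -0.1291  0.115 ]
(349, 207) [ 0.6418 -0.0777  0.115 ]
(219, 176) [0.7214 0.2695 0.115 ]
301 256 304 204 225
```

View pics/c1.png

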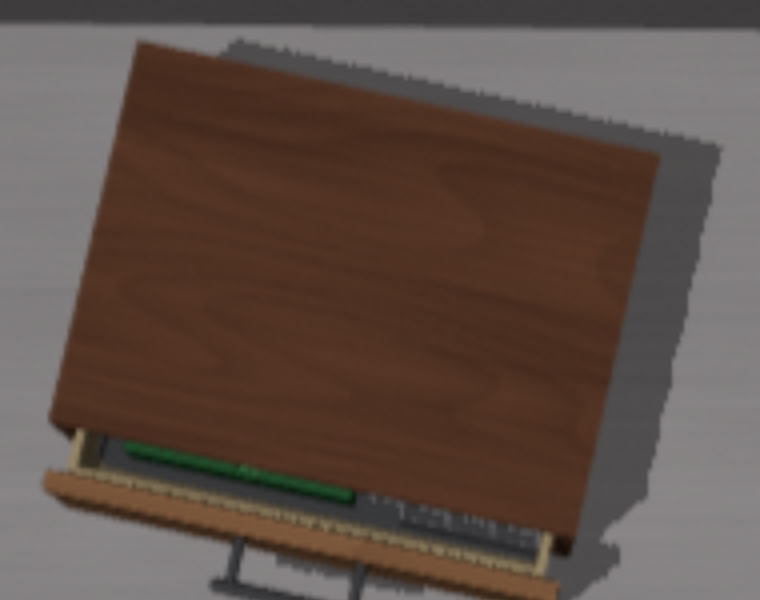

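```bash
python3 - <<'E'
from h import *
P=[onz("top",(u/4+205-.4,v/4+70-.4),.115)[:2] for u,v in [(138,40),(659,154),(572,542),(50,421)]]
L=np.array([[.28,.18],[.28,-.18],[0,-.18],[0,.18]]);P=np.array(P)
lc=L-L.mean(0);pc=P-P.mean(0)
U,S,V=np.linalg.svd(lc.T@pc);Rm=(U@V).T;t=P.mean(0)-Rm@L.mean(0)
print("front",t,"yaw",np.degrees(np.arctan2(Rm[1,0],Rm[0,0])),"res",(P-(L@Rm.T+t)).round(4).tolist())
# drawer front outer top edge z=.101
for p in [(48,490),(555,596)]:
    q=onz("top",(p[0]/4+205,p[1]/4+70),.101)[:2];print("drawer edge",(Rm.T@(q-t)).round(4))
im=cv2.imread("pics/top0.png");cv2.imwrite("pics/c2.png",cv2.resize(im[195:235,245:315],None,fx=10,fy=10,interpolation=cv2.INTER_CUBIC))
for a in [(258,216.5),(296,223.5)]:
    q=onz("top",a,.08)[:2];print("handle end",q,(Rm.T@(q-t)).round(4))
E
```

```text
front [0.67899454 0.10231346] yaw -12.154491666272836 res [[-0.0072, 0.0014], [-0.006, 0.0025], [0.0057, -0.0003], [0.0076, -0.0037]]
drawer edge [-0.0365  0.1705]
drawer edge [-0.0313 -0.1773]
handle end [0.61773908 0.16809894] [-0.0737  0.0514]
handle end [0.59967216 0.06454638] [-0.0696 -0.0536]
```

View pics/c2.png

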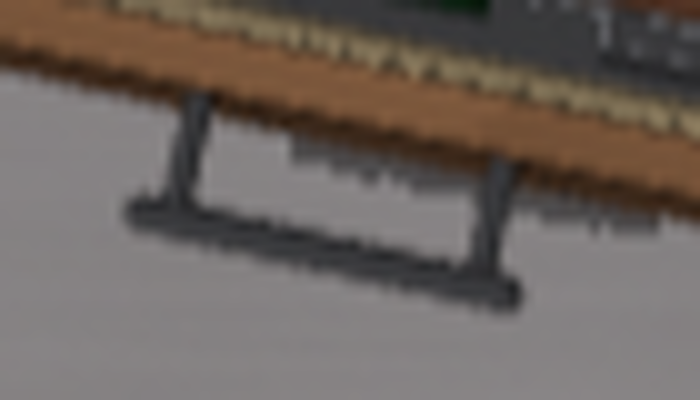

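Call:
{"name": "servo_tool", "arguments": {
  "increments": [
    {"x": 30,"y": -26.5,"z": 0,"grip": 0.3},
    {"x": 30,"y": -26.5,"z": 0,"grip": 0.6},
    {"x": 30,"y": -26.5,"grip": 0.7},
    {"x": 30,"y": -26.5,"grip": 0.7},
    {"x": 30,"y": -26.5,"grip": 0.7}
  ]
}}

```text
invalid input at $.increments[0]: expected keys grip, x, y, z, roll
```

Call:
{"name": "servo_tool", "arguments": {
  "increments": [
    {"x": 30,"y": -26.5,"grip": 0.7},
    {"x": 30,"y": -26.5,"grip": 0.7},
    {"x": 30,"y": -26.5,"grip": 0.7},
    {"x": 30,"y": -26.5,"grip": 0.7},
    {"x": 30,"y": -26.5,"grip": 0.7}
  ]
}}

```text
invalid input at $.increments[0]: expected keys grip, x, y, z, roll
```

Call:
{"name": "servo_tool", "arguments": {
  "increments": [
    {"x": 30,"y": -26.5,"grip": 0.7},
    {"x": 30,"y": -26.5,"grip": 0.7},
    {"x": 30,"y": -26.5,"grip": 0.7},
    {"x": 30,"y": -26.5,"grip": 0.7},
    {"x": 30,"y": -26.5,"grip": 0.7}
  ]
}}

```text
invalid input at $.increments[0]: expected keys grip, x, y, z, roll
```

Call:
{"name": "servo_tool", "arguments": {
  "increments": [
    {"roll": -7.1,"grip": 0.7},
    {"roll": -7.1,"grip": 0.7},
    {"roll": -7.1,"grip": 0.7},
    {"roll": -7.1,"grip": 0.7},
    {"roll": -7.1,"grip": 0.7}
  ]
}}

```text
invalid input at $.increments[0]: expected keys grip, x, y, z, roll
```

Call:
{"name": "servo_tool", "arguments": {
  "increments": [
    {"roll": -7.1,"grip": 0.7},
    {"roll": -7.1,"grip": 0.7},
    {"roll": -7.1,"grip": 0.7},
    {"roll": -7.1,"grip": 0.7},
    {"grip": 0.7}
  ]
}}

```text
invalid input at $.increments[0]: expected keys grip, x, y, z, roll
```

```bash
python3 - <<'E'
from h import *
s=env.get_state();im=env.read_camera("wrist");cv2.imwrite("pics/w1.png",im[:,:,::-1])
a,M=yaw(s);print(s["clock"],s["tcp_pos"],a,M.round(3),s["joint_pos"],s["finger_gap"])
for p in [(258,216.2),(297,224.5),(277.5,220.3)]: print(onz("top",p,.077))
E
```

```text
0.1 [ 0.13928285 -0.55739847  0.23048814] 14.025688413337193 [[ 0.97   0.242 -0.   ]
 [ 0.242 -0.97   0.002]
 [ 0.    -0.002 -1.   ]] [-1.46562346e+00  3.13928477e-01  4.50728016e-02  1.30359531e+00
 -6.50957626e-06  1.43117458e+00] 0.08543502153273513
[0.6188772  0.16849552 0.077     ]
[0.59725048 0.06196486 0.077     ]
[0.60819462 0.11520345 0.077     ]
```

View pics/w1.png

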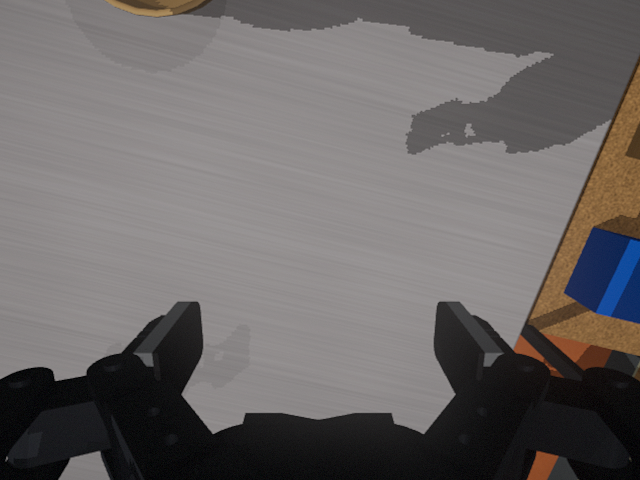

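The moves were refused because every key is required, so the wrist view shows only the open fingers over bare counter. I'll resend with all keys.

Call:
{"name": "servo_tool", "arguments": {
  "increments": [
    {"x": 30,"y": -26.5,"z": 0,"roll": 0,"grip": 0.7},
    {"x": 30,"y": -26.5,"z": 0,"roll": 0,"grip": 0.7},
    {"x": 30,"y": -26.5,"z": 0,"roll": 0,"grip": 0.7},
    {"x": 30,"y": -26.5,"z": 0,"roll": 0,"grip": 0.7},
    {"x": 30,"y": -26.5,"z": 0,"roll": 0,"grip": 0.7}
  ]
}}

```text
clock: 0.57
tcp_pos: [0.2532, -0.3912, 0.231]
orientation: [-0.0, 0.993, 0.122, 0.0]
wrist_force: [1.4, 0.3, -0.1]
finger_gap: 0.0263
grip_force: 0.0
```

Call:
{"name": "servo_tool", "arguments": {
  "increments": [
    {"x": 30,"y": -26.5,"z": 0,"roll": 0,"grip": 0.7},
    {"x": 30,"y": -26.5,"z": 0,"roll": 0,"grip": 0.7},
    {"x": 30,"y": -26.5,"z": 0,"roll": 0,"grip": 0.7},
    {"x": 30,"y": -26.5,"z": 0,"roll": 0,"grip": 0.7},
    {"x": 30,"y": -26.5,"z": 0,"roll": 0,"grip": 0.7}
  ]
}}

```text
clock: 0.98
tcp_pos: [0.3667, -0.2262, 0.2313]
orientation: [0.0, 0.993, 0.122, 0.0]
wrist_force: [1.0, 0.2, 0.4]
finger_gap: 0.0258
grip_force: 0.0
```

Call:
{"name": "servo_tool", "arguments": {
  "increments": [
    {"x": 30,"y": -26.5,"z": 0,"roll": 0,"grip": 0.7},
    {"x": 30,"y": -26.5,"z": 0,"roll": 0,"grip": 0.7},
    {"x": 30,"y": -26.5,"z": 0,"roll": 0,"grip": 0.7},
    {"x": 30,"y": -26.5,"z": 0,"roll": 0,"grip": 0.7},
    {"x": 30,"y": -26.5,"z": 0,"roll": 0,"grip": 0.7}
  ]
}}

```text
clock: 1.4
tcp_pos: [0.4802, -0.0612, 0.2313]
orientation: [0.0, 0.993, 0.122, 0.0]
wrist_force: [0.3, -0.6, 1.0]
finger_gap: 0.0254
grip_force: 0.0
```

Call:
{"name": "servo_tool", "arguments": {
  "increments": [
    {"x": 0,"y": 0,"z": 0,"roll": -7.1,"grip": 0.7},
    {"x": 0,"y": 0,"z": 0,"roll": -7.1,"grip": 0.7},
    {"x": 0,"y": 0,"z": 0,"roll": -7.1,"grip": 0.7},
    {"x": 0,"y": 0,"z": 0,"roll": -7.1,"grip": 0.7},
    {"x": 0,"y": 0,"z": 0,"roll": -7.1,"grip": 0.7}
  ]
}}

```text
clock: 1.82
tcp_pos: [0.4794, -0.0628, 0.2309]
orientation: [-0.0, 0.907, 0.422, -0.0]
wrist_force: [0.8, 0.1, -0.3]
finger_gap: 0.0255
grip_force: 0.0
```

Call:
{"name": "servo_tool", "arguments": {
  "increments": [
    {"x": 0,"y": 0,"z": 0,"roll": -7.1,"grip": 0.7},
    {"x": 0,"y": 0,"z": 0,"roll": -7.1,"grip": 0.7},
    {"x": 0,"y": 0,"z": 0,"roll": -7.1,"grip": 0.7},
    {"x": 0,"y": 0,"z": 0,"roll": -7.1,"grip": 0.7},
    {"x": 0,"y": 0,"z": 0,"roll": 0,"grip": 0.7}
  ]
}}

```text
clock: 2.23
tcp_pos: [0.4794, -0.0631, 0.231]
orientation: [-0.0, 0.777, 0.63, -0.0]
wrist_force: [1.4, -0.8, 0.5]
finger_gap: 0.0256
grip_force: 0.0
```

```bash
python3 - <<'E'
from h import *
s=env.get_state();im=env.read_camera("wrist");cv2.imwrite("pics/w2.png",im[:,:,::-1])
a,M=yaw(s);print(s["clock"],s["tcp_pos"],a,M.round(3),s["joint_pos"],s["finger_gap"])
E
```

```text
2.2333 [ 0.47938465 -0.06312609  0.23100348] 78.09868873119042 [[ 0.206  0.979 -0.001]
 [ 0.979 -0.206  0.   ]
 [-0.    -0.001 -1.   ]] [-2.97085313e-01  1.36902998e-01 -1.80900743e-01  1.25359788e+00
 -9.45189256e-05  1.48142812e+00] 0.02557223969538668
```

View pics/w2.png

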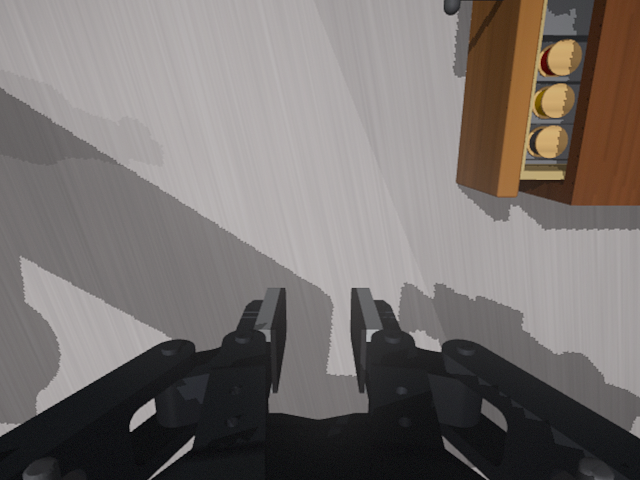

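The fingers are aligned. The drawer front's right end is at (460–518, 190), and the handle's right tip is at (452, 5). I'll move closer so the handle comes into view.

Call:
{"name": "servo_tool", "arguments": {
  "increments": [
    {"x": 35,"y": 20,"z": 0,"roll": 0,"grip": 0.7},
    {"x": 35,"y": 20,"z": 0,"roll": 0,"grip": 0.7},
    {"x": 35,"y": 20,"z": 0,"roll": 0,"grip": 0.7},
    {"x": 0,"y": 0,"z": 0,"roll": 0,"grip": 0.7},
    {"x": 0,"y": 0,"z": 0,"roll": 0,"grip": 0.7}
  ]
}}

```text
clock: 2.7
tcp_pos: [0.5609, 0.0285, 0.2303]
orientation: [-0.0, 0.778, 0.629, -0.001]
wrist_force: [0.7, -0.6, -0.3]
finger_gap: 0.0255
grip_force: 0.0
```

```bash
python3 - <<'E'
from h import *
s=env.get_state();im=env.read_camera("wrist");cv2.imwrite("pics/w3.png",im[:,:,::-1])
a,M=yaw(s);print(s["clock"],s["tcp_pos"],a,s["finger_gap"])
E
```

```text
2.7 [0.56089951 0.02845158 0.23030833] 77.92358914686845 0.02553378879327685
```

View pics/w3.png

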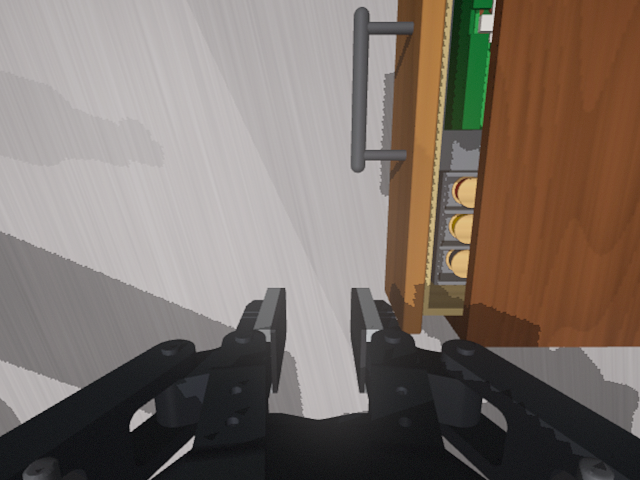

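The handle runs from (361,8) to (358,172), and part of the white tab shows at (487,22).

```bash
python3 - <<'E'
from h import *
s=env.get_state();a,M=yaw(s);t=s["tcp_pos"]
A=onz("wrist",(361,9),.077,s);B=onz("wrist",(358,171),.077,s);m=(A+B)/2
u=A-B;print(A,B,np.linalg.norm(u),"yaw",np.degrees(np.arctan2(-u[0],u[1])))
print("tool delta mm",M.T@(m-t)*1000)
C=onz("wrist",(496,2),.115,s);D=onz("wrist",(467,345),.115,s);v=C-D;print("unit edge",C,D,np.linalg.norm(v),np.degrees(np.arctan2(-v[0],v[1])))
E
```

```text
[0.62064815 0.16727457 0.077     ] [0.59865819 0.06090634 0.077     ] 0.10861749223732059 yaw -11.680456022153416
tool delta mm [ 95.14769435  30.54452905 153.4464187 ]
unit edge [0.69320523 0.14444916 0.115     ] [ 0.65121128 -0.07754346  0.115     ] 0.22592966591212885 -10.71196554634298
```

Call:
{"name": "servo_tool", "arguments": {
  "increments": [
    {"x": 32,"y": 10.5,"z": 10,"roll": 0,"grip": 0.7},
    {"x": 32,"y": 10,"z": 15,"roll": 0,"grip": 0.7},
    {"x": 31,"y": 10,"z": 20,"roll": 0,"grip": 0.7},
    {"x": 0,"y": 0,"z": 20,"roll": 0,"grip": 0.7},
    {"x": 0,"y": 0,"z": 10,"roll": 0,"grip": 0.7}
  ]
}}

```text
clock: 3.17
tcp_pos: [0.6085, 0.1135, 0.1536]
orientation: [-0.001, 0.778, 0.628, -0.002]
wrist_force: [0.3, -0.3, -0.4]
finger_gap: 0.0257
grip_force: 0.0
```

Call:
{"name": "servo_tool", "arguments": {
  "increments": [
    {"x": 0,"y": 0,"z": 20,"roll": 0,"grip": 0.7},
    {"x": 0,"y": 0,"z": 20,"roll": 0,"grip": 0.7},
    {"x": 0,"y": 0,"z": 20,"roll": 0,"grip": 0.7},
    {"x": 0,"y": 0,"z": 20,"roll": 0,"grip": 0.7},
    {"x": 0,"y": 0,"z": 15,"roll": 0,"grip": 0.7}
  ]
}}

```text
clock: 3.58
tcp_pos: [0.6085, 0.1114, 0.0604]
orientation: [-0.0, 0.779, 0.627, -0.001]
wrist_force: [0.1, 0.1, 0.6]
finger_gap: 0.0253
grip_force: 0.0
```

Call:
{"name": "servo_tool", "arguments": {
  "increments": [
    {"x": 0,"y": 0,"z": 0,"roll": 0,"grip": 1},
    {"x": 0,"y": 0,"z": 0,"roll": 0,"grip": 1},
    {"x": 0,"y": 0,"z": 0,"roll": 0,"grip": 1},
    {"x": 0,"y": 0,"z": 0,"roll": 0,"grip": 1},
    {"x": 0,"y": -10,"z": 0,"roll": 0,"grip": 1}
  ],
  "grip_force": 40
}}

```text
clock: 4.0
tcp_pos: [0.6012, 0.113, 0.0609]
orientation: [0.002, 0.778, 0.628, -0.001]
wrist_force: [0.1, -5.7, -6.3]
finger_gap: 0.0097
grip_force: 40.5
```

Call:
{"name": "servo_tool", "arguments": {
  "increments": [
    {"x": 0,"y": -15,"z": 0,"roll": 0,"grip": 1},
    {"x": 0,"y": -15,"z": 0,"roll": 0,"grip": 1},
    {"x": 0,"y": -15,"z": 0,"roll": 0,"grip": 1},
    {"x": 0,"y": -15,"z": 0,"roll": 0,"grip": 1},
    {"x": 0,"y": -15,"z": 0,"roll": 0,"grip": 1}
  ]
}}

```text
clock: 4.42
tcp_pos: [0.5253, 0.1291, 0.0609]
orientation: [0.001, 0.778, 0.628, -0.002]
wrist_force: [-0.7, -6.3, -7.3]
finger_gap: 0.0093
grip_force: 40.3
```

Call:
{"name": "servo_tool", "arguments": {
  "increments": [
    {"x": 0,"y": -15,"z": 0,"roll": 0,"grip": 1},
    {"x": 0,"y": -15,"z": 0,"roll": 0,"grip": 1},
    {"x": 0,"y": -15,"z": 0,"roll": 0,"grip": 1},
    {"x": 0,"y": -10,"z": 0,"roll": 0,"grip": 1},
    {"x": 0,"y": -5,"z": 0,"roll": 0,"grip": 1}
  ]
}}

```text
clock: 4.83
tcp_pos: [0.465, 0.142, 0.0608]
orientation: [0.0, 0.778, 0.628, -0.003]
wrist_force: [0.7, -7.4, -8.7]
finger_gap: 0.0091
grip_force: 40.2
```

Call:
{"name": "servo_tool", "arguments": {
  "increments": [
    {"x": 0,"y": -5,"z": 0,"roll": 0,"grip": 1},
    {"x": 0,"y": -5,"z": 0,"roll": 0,"grip": 1},
    {"x": 0,"y": -5,"z": 0,"roll": 0,"grip": 1},
    {"x": 0,"y": -4,"z": 0,"roll": 0,"grip": 1},
    {"x": 0,"y": -3,"z": 0,"roll": 0,"grip": 1}
  ]
}}

```text
clock: 5.25
tcp_pos: [0.4448, 0.1462, 0.0608]
orientation: [0.001, 0.778, 0.628, -0.002]
wrist_force: [-0.4, -8.0, -6.8]
finger_gap: 0.0093
grip_force: 40.3
```

Call:
{"name": "servo_tool", "arguments": {
  "increments": [
    {"x": 0,"y": -2,"z": 0,"roll": 0,"grip": 1},
    {"x": 0,"y": -2,"z": 0,"roll": 0,"grip": 1},
    {"x": 0,"y": -2,"z": 0,"roll": 0,"grip": 1},
    {"x": 0,"y": 0,"z": 0,"roll": 0,"grip": 1},
    {"x": 0,"y": 0,"z": 0,"roll": 0,"grip": 1}
  ]
}}

```text
clock: 5.67
tcp_pos: [0.4439, 0.1465, 0.0609]
orientation: [0.004, 0.779, 0.628, 0.0]
wrist_force: [11.8, -12.2, -20.5]
finger_gap: 0.0093
grip_force: 39.3
```

The firm stop is felt. I'll relax, release and rise.

Call:
{"name": "servo_tool", "arguments": {
  "increments": [
    {"x": 0,"y": 5,"z": 0,"roll": 0,"grip": 1},
    {"x": 0,"y": 0,"z": 0,"roll": 0,"grip": 0.7},
    {"x": 0,"y": 0,"z": 0,"roll": 0,"grip": 0.7},
    {"x": 0,"y": 0,"z": 0,"roll": 0,"grip": 0.7},
    {"x": 0,"y": 0,"z": 0,"roll": 0,"grip": 0.7}
  ]
}}

```text
clock: 6.08
tcp_pos: [0.4461, 0.149, 0.0621]
orientation: [0.0, 0.778, 0.629, 0.001]
wrist_force: [-0.4, 0.0, -0.1]
finger_gap: 0.0255
grip_force: 0.0
```

Call:
{"name": "servo_tool", "arguments": {
  "increments": [
    {"x": 0,"y": 0,"z": -20,"roll": 0,"grip": 0.7},
    {"x": 0,"y": 0,"z": -30,"roll": 0,"grip": 0.7},
    {"x": 0,"y": 0,"z": -40,"roll": 0,"grip": 0.7},
    {"x": 0,"y": 0,"z": -40,"roll": 0,"grip": 1},
    {"x": -20,"y": 20,"z": -30,"roll": 0,"grip": 1}
  ]
}}

```text
clock: 6.5
tcp_pos: [0.4594, 0.1275, 0.225]
orientation: [-0.0, 0.776, 0.631, 0.001]
wrist_force: [0.2, 0.4, -0.0]
finger_gap: 0.0024
grip_force: 0.0
```

Call:
{"name": "servo_tool", "arguments": {
  "increments": [
    {"x": 0,"y": 30,"z": -10,"roll": 0,"grip": 1},
    {"x": 0,"y": 30,"z": 0,"roll": 0,"grip": 1},
    {"x": 0,"y": 0,"z": 0,"roll": 0,"grip": 1},
    {"x": 0,"y": 0,"z": 0,"roll": 0,"grip": 1},
    {"x": 0,"y": 0,"z": 0,"roll": 0,"grip": 1}
  ]
}}

```text
clock: 6.92
tcp_pos: [0.5189, 0.1125, 0.2309]
orientation: [-0.0, 0.778, 0.629, -0.001]
wrist_force: [0.4, 0.3, -0.4]
finger_gap: 0.0002
grip_force: 0.0
```

```bash
python3 - <<'E'
from h import *
s=env.get_state();im=env.read_camera("wrist");cv2.imwrite("pics/w4.png",im[:,:,::-1])
a,M=yaw(s);print(s["clock"],s["tcp_pos"],a,s["finger_gap"])
E
```

```text
6.9167 [0.51888528 0.11252573 0.2309093 ] 77.93365252894985 0.00024244890223707144
```

View pics/w4.png

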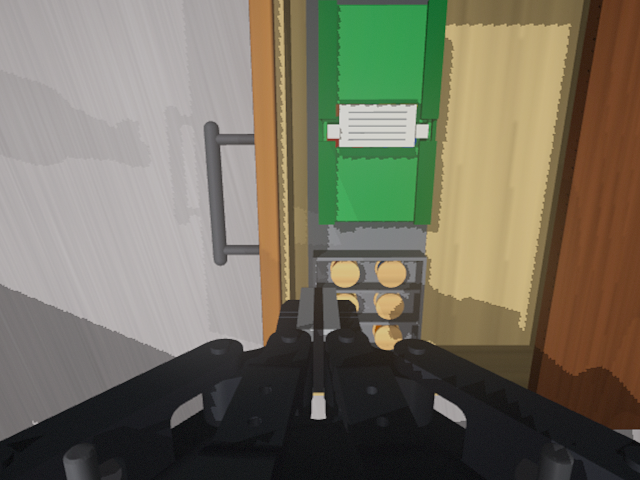

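The drawer is open. The white tab centre is at about (378,126), with edges at x 340–417 and y 105–147. The lid spans (338–418) between its rails.

```bash
python3 - <<'E'
from h import *
s=env.get_state();a,M=yaw(s);t=s["tcp_pos"]
im=cv2.imread("pics/w4.png").astype(int);m=((im.min(2)>170)).astype(np.uint8);m[:95]=0;m[160:]=0;m[:,:320]=0;m[:,:]*=1;m[:,435:]=0
for r in (112,120,128,136,142): 
    x=np.nonzero(m[r])[0];print(r,x.min(),x.max())
for z in (.03,.04,.05,.06,.07):
    f=lambda p:M.T@(onz("wrist",p,z,s)-t)*1000
    w=f((417,126))-f((340,126));h=f((378,105))-f((378,147));print(z,"w",w[1].round(1),"h",h[0].round(1),"lid 64:",(f((418,126))-f((338,126)))[1].round(1),"c",f((378.5,126)).round(1))
# top camera view
im=env.read_camera("top")[:,:,::-1];cv2.imwrite("pics/t2.png",im);i=im.astype(int)
g=((i[:,:,1]>i[:,:,2]+40)).astype(np.uint8);w=(i.min(2)>150).astype(np.uint8);
w[:150]=0;w[300:]=0;w[:,:180]=0;w[:,400:]=0;g[:150]=0
for k in (g,w):
    n,_,st,c=cv2.connectedComponentsWithStats(k)
    print([(st[j].tolist(),c[j].round(1).tolist()) for j in range(1,n) if st[j][4]>15][:8])
E
```

```text
112 340 415
120 339 415
128 328 427
136 328 427
142 339 413
0.03 w 65.3 h 34.1 lid 64: 67.8 c [ 74.5  52.2 200.9]
0.04 w 63.4 h 33.1 lid 64: 65.8 c [ 74.2  50.7 190.9]
0.05 w 61.5 h 32.1 lid 64: 63.9 c [ 74.   49.2 180.9]
0.06 w 59.6 h 31.1 lid 64: 61.9 c [ 73.7  47.7 170.9]
0.07 w 57.7 h 30.2 lid 64: 59.9 c [ 73.5  46.2 160.9]
[([279, 221, 7, 18, 76], [281.2, 228.7])]
[]
```

Call:
{"name": "servo_tool", "arguments": {
  "increments": [
    {"x": 25,"y": 16,"z": 20,"roll": 0,"grip": 1},
    {"x": 25,"y": 16,"z": 20,"roll": 0,"grip": 1},
    {"x": 24,"y": 15.5,"z": 25,"roll": 0,"grip": 1},
    {"x": 0,"y": 0,"z": 35,"roll": 0,"grip": 1},
    {"x": 0,"y": 0,"z": 30,"roll": 0,"grip": 1}
  ]
}}

```text
clock: 7.43
tcp_pos: [0.5815, 0.1764, 0.0997]
orientation: [0.0, 0.777, 0.63, 0.0]
wrist_force: [0.7, -0.2, -1.0]
finger_gap: -0.0002
grip_force: 0.0
```

Call:
{"name": "servo_tool", "arguments": {
  "increments": [
    {"x": 0,"y": 0,"z": 10,"roll": 0,"grip": 1},
    {"x": 0,"y": 0,"z": 0,"roll": 0,"grip": 1},
    {"x": 0,"y": 0,"z": 0,"roll": 0,"grip": 1}
  ]
}}

```text
clock: 7.68
tcp_pos: [0.5811, 0.1749, 0.092]
orientation: [-0.0, 0.777, 0.629, -0.0]
wrist_force: [0.3, 0.1, -0.2]
finger_gap: -0.0003
grip_force: 0.0
```

```bash
python3 - <<'E'
from h import *
s=env.get_state();im=env.read_camera("wrist");cv2.imwrite("pics/w5.png",im[:,:,::-1])
a,M=yaw(s);print(s["clock"],s["tcp_pos"],a,s["wrist_force"])
c=env.get_calibration("wrist");T=np.linalg.inv(c["tool_from_camera"]);f=240/np.tan(np.radians(c["vertical_fov"]/2))
for p in [(0,0,0),(.011,0,0),(-.011,0,0),(.016,0,.03),(-.016,0,.03),(0,0,.03),(0,0,.02),(0,0,.035)]:
    q=T@np.array([*p,1]);print(p,(q[:2]/q[2]*f+[c["cx"],c["cy"]]).round())
E
```

```text
7.6833 [0.58105547 0.17485372 0.09195253] 77.94244808720246 [ 0.34024422  0.1171185  -0.22628259]
(0, 0, 0) [316. 308.]
(0.011, 0, 0) [316. 282.]
(-0.011, 0, 0) [316. 333.]
(0.016, 0, 0.03) [316. 248.]
(-0.016, 0, 0.03) [317. 312.]
(0, 0, 0.03) [316. 281.]
(0, 0, 0.02) [316. 289.]
(0, 0, 0.035) [316. 277.]
```

View pics/w5.png

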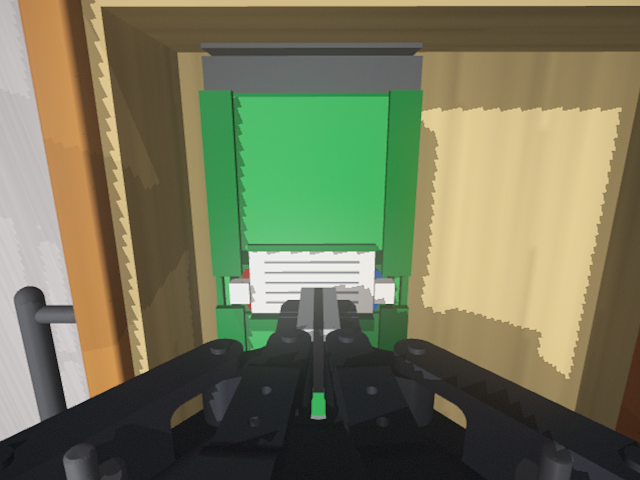

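The tab is at rows 251–313, centred on (312,282), right under the fingertips and about 30 mm below. I'll descend and feel for it.

Call:
{"name": "servo_tool", "arguments": {
  "increments": [
    {"x": 0,"y": -1,"z": 10,"roll": 0,"grip": 1},
    {"x": 0,"y": 0,"z": 8,"roll": 0,"grip": 1},
    {"x": 0,"y": 0,"z": 4,"roll": 0,"grip": 1},
    {"x": 0,"y": 0,"z": 2,"roll": 0,"grip": 1},
    {"x": 0,"y": 0,"z": 0,"roll": 0,"grip": 1}
  ]
}}

```text
clock: 8.15
tcp_pos: [0.5802, 0.1748, 0.0667]
orientation: [-0.0, 0.778, 0.629, -0.0]
wrist_force: [-0.4, -0.3, 0.5]
finger_gap: 0.0002
grip_force: 0.0
```

Call:
{"name": "servo_tool", "arguments": {
  "increments": [
    {"x": 0,"y": 0,"z": 2,"roll": 0,"grip": 1},
    {"x": 0,"y": 0,"z": 0,"roll": 0,"grip": 1}
  ]
}}

```text
clock: 8.32
tcp_pos: [0.5807, 0.1749, 0.0652]
orientation: [0.0, 0.778, 0.629, -0.0]
wrist_force: [1.4, -0.1, 0.7]
finger_gap: -0.0002
grip_force: 0.0
```

Call:
{"name": "servo_tool", "arguments": {
  "increments": [
    {"x": 0,"y": 0,"z": 2,"roll": 0,"grip": 1},
    {"x": 0,"y": 0,"z": 0,"roll": 0,"grip": 1}
  ]
}}

```text
clock: 8.48
tcp_pos: [0.5811, 0.175, 0.0634]
orientation: [0.0, 0.778, 0.629, 0.0]
wrist_force: [0.3, -0.3, 2.8]
finger_gap: 0.0
grip_force: 1.0
```

Call:
{"name": "servo_tool", "arguments": {
  "increments": [
    {"x": 0,"y": 0,"z": 2,"roll": 0,"grip": 1},
    {"x": 0,"y": 0,"z": 0,"roll": 0,"grip": 1}
  ]
}}

```text
clock: 8.65
tcp_pos: [0.5811, 0.175, 0.0616]
orientation: [0.0, 0.778, 0.629, 0.0]
wrist_force: [-0.3, -0.2, 4.3]
finger_gap: 0.0001
grip_force: 1.9
```

Call:
{"name": "servo_tool", "arguments": {
  "increments": [
    {"x": 0,"y": 0,"z": 1.5,"roll": 0,"grip": 1},
    {"x": 0,"y": 0,"z": 0,"roll": 0,"grip": 1}
  ]
}}

```text
clock: 8.82
tcp_pos: [0.5811, 0.175, 0.0601]
orientation: [0.0, 0.778, 0.629, 0.0]
wrist_force: [-0.8, 0.3, 4.8]
finger_gap: 0.0004
grip_force: 2.6
```

Call:
{"name": "servo_tool", "arguments": {
  "increments": [
    {"x": 0,"y": 0,"z": 0.7,"roll": 0,"grip": 1},
    {"x": 0,"y": 0,"z": 0,"roll": 0,"grip": 1}
  ]
}}

```text
clock: 8.98
tcp_pos: [0.5811, 0.175, 0.0596]
orientation: [0.0, 0.778, 0.629, 0.0]
wrist_force: [-0.9, -0.7, 6.2]
finger_gap: 0.0002
grip_force: 2.8
```

Call:
{"name": "servo_tool", "arguments": {
  "increments": [
    {"x": -2,"y": 0,"z": 0,"roll": 0,"grip": 1},
    {"x": -2,"y": 0,"z": 0,"roll": 0,"grip": 1},
    {"x": -2,"y": 0,"z": 0,"roll": 0,"grip": 1},
    {"x": -2,"y": 0,"z": 0,"roll": 0,"grip": 1},
    {"x": -2,"y": 0,"z": 0,"roll": 0,"grip": 1}
  ]
}}

```text
clock: 9.4
tcp_pos: [0.5792, 0.1659, 0.0598]
orientation: [-0.0, 0.777, 0.629, 0.001]
wrist_force: [-0.0, 2.0, 5.2]
finger_gap: 0.0001
grip_force: 2.7
```

Call:
{"name": "servo_tool", "arguments": {
  "increments": [
    {"x": -2,"y": 0,"z": 0,"roll": 0,"grip": 1},
    {"x": -2,"y": 0,"z": 0,"roll": 0,"grip": 1},
    {"x": -2,"y": 0,"z": 0,"roll": 0,"grip": 1},
    {"x": -2,"y": 0,"z": 0,"roll": 0,"grip": 1},
    {"x": -2,"y": 0,"z": 0,"roll": 0,"grip": 1}
  ]
}}

```text
clock: 9.82
tcp_pos: [0.5771, 0.1561, 0.0598]
orientation: [-0.0, 0.777, 0.629, 0.001]
wrist_force: [0.1, 2.4, 5.5]
finger_gap: -0.0002
grip_force: 2.7
```

Call:
{"name": "servo_tool", "arguments": {
  "increments": [
    {"x": -5,"y": 0,"z": 0,"roll": 0,"grip": 1},
    {"x": -5,"y": 0,"z": 0,"roll": 0,"grip": 1},
    {"x": -5,"y": 0,"z": 0,"roll": 0,"grip": 1},
    {"x": -5,"y": 0,"z": 0,"roll": 0,"grip": 1},
    {"x": -5,"y": 0,"z": 0,"roll": 0,"grip": 1}
  ]
}}

```text
clock: 10.23
tcp_pos: [0.5719, 0.1315, 0.0598]
orientation: [-0.0, 0.777, 0.629, 0.001]
wrist_force: [0.2, 2.1, 4.3]
finger_gap: -0.0003
grip_force: 2.7
```

Call:
{"name": "servo_tool", "arguments": {
  "increments": [
    {"x": -5,"y": 0,"z": 0,"roll": 0,"grip": 1},
    {"x": -5,"y": 0,"z": 0,"roll": 0,"grip": 1},
    {"x": -5,"y": 0,"z": 0,"roll": 0,"grip": 1},
    {"x": -5,"y": 0,"z": 0,"roll": 0,"grip": 1},
    {"x": -5,"y": 0,"z": 0,"roll": 0,"grip": 1}
  ]
}}

```text
clock: 10.65
tcp_pos: [0.5667, 0.107, 0.0598]
orientation: [-0.0, 0.777, 0.629, 0.001]
wrist_force: [0.1, 1.8, 5.0]
finger_gap: -0.0001
grip_force: 2.7
```

Call:
{"name": "servo_tool", "arguments": {
  "increments": [
    {"x": -4,"y": 0,"z": 0,"roll": 0,"grip": 1},
    {"x": -4,"y": 0,"z": 0,"roll": 0,"grip": 1},
    {"x": -3,"y": 0,"z": 0,"roll": 0,"grip": 1},
    {"x": -2,"y": 0,"z": 0,"roll": 0,"grip": 1},
    {"x": -2,"y": 0,"z": 0,"roll": 0,"grip": 1}
  ]
}}

```text
clock: 11.07
tcp_pos: [0.5635, 0.0923, 0.0597]
orientation: [-0.0, 0.777, 0.629, 0.001]
wrist_force: [-0.0, 1.5, 5.8]
finger_gap: 0.0002
grip_force: 2.7
```

Call:
{"name": "servo_tool", "arguments": {
  "increments": [
    {"x": -1,"y": 0,"z": 0,"roll": 0,"grip": 1},
    {"x": -1,"y": 0,"z": 0,"roll": 0,"grip": 1},
    {"x": -1,"y": 0,"z": 0,"roll": 0,"grip": 1},
    {"x": -1,"y": 0,"z": 0,"roll": 0,"grip": 1}
  ]
}}

```text
clock: 11.4
tcp_pos: [0.563, 0.089, 0.0598]
orientation: [-0.0, 0.777, 0.629, 0.002]
wrist_force: [0.6, 4.0, 5.6]
finger_gap: 0.0001
grip_force: 2.7
```

Call:
{"name": "servo_tool", "arguments": {
  "increments": [
    {"x": -1,"y": 0,"z": 0,"roll": 0,"grip": 1},
    {"x": -0.5,"y": 0,"z": 0,"roll": 0,"grip": 1},
    {"x": -0.5,"y": 0,"z": 0,"roll": 0,"grip": 1}
  ]
}}

```text
clock: 11.65
tcp_pos: [0.5626, 0.0871, 0.0599]
orientation: [-0.0, 0.777, 0.629, 0.002]
wrist_force: [0.6, 4.9, 5.3]
finger_gap: 0.0002
grip_force: 3.1
```

Call:
{"name": "servo_tool", "arguments": {
  "increments": [
    {"x": -1,"y": 0,"z": 0,"roll": 0,"grip": 1},
    {"x": -1,"y": 0,"z": 0,"roll": 0,"grip": 1},
    {"x": 0,"y": 0,"z": 0,"roll": 0,"grip": 1}
  ]
}}

```text
clock: 11.9
tcp_pos: [0.5624, 0.0862, 0.0599]
orientation: [-0.001, 0.777, 0.629, 0.003]
wrist_force: [1.9, 6.6, 4.6]
finger_gap: -0.0
grip_force: 4.6
```

Call:
{"name": "servo_tool", "arguments": {
  "increments": [
    {"x": -1,"y": 0,"z": 0,"roll": 0,"grip": 1},
    {"x": -1,"y": 0,"z": 0,"roll": 0,"grip": 1},
    {"x": 0,"y": 0,"z": 0,"roll": 0,"grip": 1}
  ]
}}

```text
clock: 12.15
tcp_pos: [0.562, 0.0844, 0.0599]
orientation: [-0.001, 0.777, 0.629, 0.003]
wrist_force: [1.2, 7.6, 5.2]
finger_gap: 0.0
grip_force: 4.7
```

The lid is at its stop. I'll back off and lift.

Call:
{"name": "servo_tool", "arguments": {
  "increments": [
    {"x": 4,"y": 0,"z": 0,"roll": 0,"grip": 1},
    {"x": 4,"y": 0,"z": -1,"roll": 0,"grip": 1},
    {"x": 0,"y": 0,"z": -5,"roll": 0,"grip": 1},
    {"x": 0,"y": 0,"z": -15,"roll": 0,"grip": 1},
    {"x": 0,"y": 0,"z": -30,"roll": 0,"grip": 1}
  ]
}}

```text
clock: 12.57
tcp_pos: [0.5589, 0.0899, 0.1068]
orientation: [-0.003, 0.778, 0.629, -0.003]
wrist_force: [1.2, -0.1, 0.1]
finger_gap: 0.0
grip_force: 0.0
```

Call:
{"name": "servo_tool", "arguments": {
  "increments": [
    {"x": 0,"y": 0,"z": -40,"roll": 0,"grip": 1},
    {"x": 0,"y": 0,"z": -40,"roll": 0,"grip": 1},
    {"x": 0,"y": 0,"z": -20,"roll": 0,"grip": 1},
    {"x": 0,"y": 0,"z": 0,"roll": 0,"grip": 1},
    {"x": 0,"y": 0,"z": 0,"roll": 0,"grip": 1}
  ]
}}

```text
clock: 12.98
tcp_pos: [0.563, 0.0899, 0.2112]
orientation: [0.001, 0.778, 0.629, 0.001]
wrist_force: [0.3, 0.2, -0.7]
finger_gap: -0.0
grip_force: 0.0
```

```bash
python3 - <<'E'
from h import *
s=env.get_state();cv2.imwrite("pics/w6.png",env.read_camera("wrist")[:,:,::-1]);print(s["clock"],s["tcp_pos"],s["wrist_force"])
E
```

```text
12.9833 [0.56296828 0.08992567 0.21118236] [ 0.26215805  0.18782097 -0.66059583]
```

View pics/w6.png

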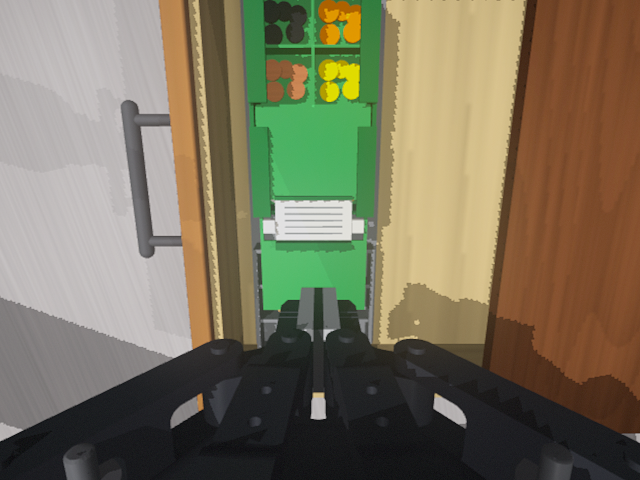

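Three or more button wells are exposed. The tab has popped up past the rail ends at (313,220), and the rail ends are at row ~217. I'll check both distances numerically.

```bash
python3 - <<'E'
from h import *
s=env.get_state();a,M=yaw(s);t=s["tcp_pos"]
s0=dict(tcp_pos=np.array([.51889,.11253,.23091]),orientation=s["orientation"])
f=lambda p,z,q:(M.T@onz("wrist",p,z,q)*1000).round(1)
print("tab",f((378,126),.0645,s0),f((313,220),.0645,s))
print("rail end R",f((324,223),.0695,s0),f((430,224),.0695,s0),f((255,218),.0695,s),f((375,218),.0695,s))
print("handle",f((215,193),.077,s0),f((138,179),.077,s))
E
```

```text
tab [292.2 530.3 -65. ] [210.4 527.6 -65. ]
rail end R [217.6 489.3 -70. ] [216.8 574.2 -70.1] [213.  484.6 -70. ] [213.  573.6 -70.1]
handle [242.8 405.7 -77.4] [242.6 404.8 -77.4]
```

```bash
python3 - <<'E'
from h import *
s=env.get_state();a,M=yaw(s);im=cv2.imread("pics/w6.png");w4=cv2.imread("pics/w4.png")
f=lambda v:(M.T@onz("wrist",(313,v),.0645,s)*1000)[0].round(1)
print("ear",f(227),"notch",f(105),f(125),"organizer R end?",f(245))
for c in (258,262,370,374): print(c,[(r,im[r,c].tolist()) for r in range(96,250,4) if 0 or r<132 or r>204])
for c in (330,425): print("w4",c,[(r,w4[r,c].tolist()) for r in range(108,150,3)])
E
```

```text
ear 205.0 notch 292.6 279.2 organizer R end? 190.8
258 [(96, [73, 135, 58]), (100, [71, 135, 57]), (104, [48, 93, 51]), (108, [101, 179, 80]), (112, [99, 178, 77]), (116, [100, 177, 79]), (120, [101, 177, 79]), (124, [101, 178, 78]), (128, [76, 142, 55]), (208, [86, 147, 70]), (212, [86, 147, 71]), (216, [90, 142, 76]), (220, [109, 108, 109]), (224, [109, 109, 110]), (228, [108, 109, 109]), (232, [110, 111, 109]), (236, [108, 112, 110]), (240, [110, 112, 111]), (244, [67, 76, 73]), (248, [62, 73, 68])]
262 [(96, [71, 135, 58]), (100, [73, 136, 57]), (104, [65, 123, 60]), (108, [100, 179, 77]), (112, [99, 177, 77]), (116, [99, 177, 78]), (120, [99, 177, 79]), (124, [101, 178, 79]), (128, [75, 140, 56]), (208, [85, 147, 68]), (212, [89, 148, 72]), (216, [85, 144, 70]), (220, [125, 177, 111]), (224, [126, 187, 110]), (228, [118, 184, 101]), (232, [108, 189, 85]), (236, [114, 194, 92]), (240, [115, 194, 93]), (244, [116, 192, 93]), (248, [115, 192, 91])]
370 [(96, [65, 132, 64]), (100, [65, 133, 64]), (104, [41, 89, 60]), (108, [80, 155, 74]), (112, [78, 153, 74]), (116, [75, 146, 70]), 
[... 730 characters left out ...]
]), (244, [151, 151, 150]), (248, [95, 103, 102])]
w4 330 [(108, [68, 123, 56]), (111, [68, 122, 54]), (114, [67, 122, 56]), (117, [67, 123, 57]), (120, [68, 113, 62]), (123, [47, 81, 47]), (126, [206, 210, 211]), (129, [205, 209, 210]), (132, [206, 209, 211]), (135, [206, 210, 210]), (138, [156, 160, 183]), (141, [63, 104, 66]), (144, [68, 122, 56]), (147, [71, 127, 58])]
w4 425 [(108, [59, 116, 50]), (111, [62, 117, 55]), (114, [60, 116, 51]), (117, [61, 119, 53]), (120, [63, 111, 60]), (123, [50, 69, 55]), (126, [204, 209, 212]), (129, [203, 209, 211]), (132, [203, 209, 211]), (135, [204, 210, 212]), (138, [111, 125, 117]), (141, [60, 110, 55]), (144, [63, 119, 58]), (147, [62, 118, 57])]
```

The estimates give 78–82 mm, and the force suggests the stop. I'll make one more gentle but firmer push to be certain.

Call:
{"name": "servo_tool", "arguments": {
  "increments": [
    {"x": 4,"y": 0,"z": 38,"roll": 0,"grip": 1},
    {"x": 0,"y": 0,"z": 38,"roll": 0,"grip": 1},
    {"x": 0,"y": 0,"z": 38,"roll": 0,"grip": 1},
    {"x": 0,"y": 0,"z": 25,"roll": 0,"grip": 1},
    {"x": 0,"y": 0,"z": 6,"roll": 0,"grip": 1}
  ]
}}

```text
clock: 13.45
tcp_pos: [0.5579, 0.0937, 0.0585]
orientation: [-0.004, 0.778, 0.629, -0.005]
wrist_force: [-4.2, -0.1, 13.4]
finger_gap: -0.0001
grip_force: 7.4
```

Call:
{"name": "servo_tool", "arguments": {
  "increments": [
    {"x": 0,"y": 0,"z": 3,"roll": 0,"grip": 1},
    {"x": 0,"y": 0,"z": 0,"roll": 0,"grip": 1}
  ]
}}

```text
clock: 13.62
tcp_pos: [0.5619, 0.0932, 0.0609]
orientation: [-0.001, 0.778, 0.629, -0.002]
wrist_force: [-1.3, -0.9, 5.0]
finger_gap: -0.0002
grip_force: 2.1
```

Call:
{"name": "servo_tool", "arguments": {
  "increments": [
    {"x": -2,"y": 0,"z": 0,"roll": 0,"grip": 1},
    {"x": -2,"y": 0,"z": 0,"roll": 0,"grip": 1},
    {"x": -2,"y": 0,"z": 0,"roll": 0,"grip": 1},
    {"x": -1,"y": 0,"z": 0,"roll": 0,"grip": 1}
  ]
}}

```text
clock: 13.95
tcp_pos: [0.562, 0.0869, 0.0625]
orientation: [-0.0, 0.778, 0.629, 0.0]
wrist_force: [-0.9, 1.9, 3.0]
finger_gap: -0.0003
grip_force: 1.7
```

Call:
{"name": "servo_tool", "arguments": {
  "increments": [
    {"x": -1,"y": 0,"z": 0,"roll": 0,"grip": 1},
    {"x": -1,"y": 0,"z": 0,"roll": 0,"grip": 1},
    {"x": -1,"y": 0,"z": 0,"roll": 0,"grip": 1}
  ]
}}

```text
clock: 14.2
tcp_pos: [0.5615, 0.0845, 0.0623]
orientation: [-0.0, 0.777, 0.629, 0.001]
wrist_force: [0.2, 5.7, 3.1]
finger_gap: 0.0002
grip_force: 3.5
```

Call:
{"name": "servo_tool", "arguments": {
  "increments": [
    {"x": -1,"y": 0,"z": 0,"roll": 0,"grip": 1},
    {"x": -1,"y": 0,"z": 0,"roll": 0,"grip": 1},
    {"x": -1,"y": 0,"z": 0,"roll": 0,"grip": 1}
  ]
}}

```text
clock: 14.45
tcp_pos: [0.5611, 0.0828, 0.0624]
orientation: [-0.001, 0.777, 0.629, 0.002]
wrist_force: [2.0, 8.2, 2.6]
finger_gap: -0.0001
grip_force: 4.6
```

Resistance is over 8 N against a 2 N drag, so the lid is at its stop. I'll retreat now.

Call:
{"name": "servo_tool", "arguments": {
  "increments": [
    {"x": 4,"y": 0,"z": 0,"roll": 0,"grip": 1},
    {"x": 3.5,"y": 0,"z": -1,"roll": 0,"grip": 1},
    {"x": 0,"y": 0,"z": -6,"roll": 0,"grip": 1},
    {"x": 0,"y": 0,"z": -20,"roll": 0,"grip": 1},
    {"x": 0,"y": 0,"z": -35,"roll": 0,"grip": 1}
  ]
}}

```text
clock: 14.87
tcp_pos: [0.5588, 0.0882, 0.1209]
orientation: [-0.003, 0.778, 0.629, -0.004]
wrist_force: [-0.2, -0.5, -0.1]
finger_gap: -0.0001
grip_force: 0.0
```

Call:
{"name": "servo_tool", "arguments": {
  "increments": [
    {"x": 0,"y": 0,"z": -40,"roll": 0,"grip": 1},
    {"x": 0,"y": 0,"z": -40,"roll": 0,"grip": 1},
    {"x": 0,"y": 0,"z": -10,"roll": 0,"grip": 1},
    {"x": 0,"y": 0,"z": 0,"roll": 0,"grip": 1},
    {"x": 0,"y": 0,"z": 0,"roll": 0,"grip": 1}
  ]
}}

```text
clock: 15.28
tcp_pos: [0.5623, 0.0883, 0.2143]
orientation: [0.0, 0.778, 0.629, 0.0]
wrist_force: [0.1, -0.4, 0.1]
finger_gap: -0.0004
grip_force: 0.0
```

```bash
python3 - <<'E'
from h import *
s=env.get_state();a,M=yaw(s);i=env.read_camera("wrist").astype(int)
w=((i.min(2)>170)).astype(np.uint8);w[:,:200]=0;w[:,400:]=0;w[:150]=0;w[280:]=0
n,_,st,c=cv2.connectedComponentsWithStats(w);k=1+np.argmax(st[1:,4]);print(st[k],M.T@onz("wrist",c[k],.0645,s)*1000)
r,g,b=i[:,:,0],i[:,:,1],i[:,:,2]
h=((abs(r-b)<15)&(r<100)).astype(np.uint8);h[:,180:]=0;h[280:]=0;h[:,:100]=0
ys,xs=np.nonzero(h);print("handle",M.T@onz("wrist",(xs[xs<160].mean(),ys[xs<160].mean()),.077,s)*1000)
print(s["tcp_pos"],s["wrist_force"],env.hand_in())
E
```

```text
[ 270  205  100   40 3025] [203.75632391 533.49689096 -63.97604451]
handle [246.9810471  412.99662116 -76.60261412]
the job is handed in; nothing more can be done
[0.56230765 0.08827992 0.21433264] [ 0.06544367 -0.38941583  0.0724899 ] None
```

I pulled the drawer out to its stop and slid the organizer lid to its stop (about 78–85 mm by camera, more than 8 N felt at the stop). The arm was clear of everything, and I handed the job in at about 15 s; the hand-in returned no verdict.

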